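# Lock the batter mixer's drive for washing

### The job

The batter mixer's tank is off for washing, so lock its drive stand: push the round drive disc round by one of its two upright pins until the slot across it lines up with the lock bar, then push the bar's upturned end so that the bar slides through the slot and that end is fully home against the bridge over the rail. The bar only slides on its rail and is not to be lifted; leave the tools, vessels and other loose things where they stand, and draw the hand back clear when the bar is home.

Things in the scene. Friction and masses are not known exactly. Their poses are not given: they have to be found in the camera images.
- mixer_drive: The mixer's drive stand, a low grey cabinet with a bare metal deck (240 mm along x, 400 mm along y, top at z = 70 mm), fixed. Origin: centre of its underside on the table, z up. The bar's line is x = 0 and the bar slides to +y. A dark rail lies on the line from y = -175 to 45 mm, 35 mm wide, cheeks up to z = 90 mm. The motor's round end sticks out below the deck at the -y end.
- bridge_stop (a point): Middle of the rear (-y) face of the dark bridge over the rail, where the bar's upturned end stops; at x = 0, y = -5 mm, z = 102 mm of the drive stand, axes parallel to the stand's. The bridge is 52 mm wide, 25 mm long along y, from z = 94 to 110 mm; the bar passes under it.
- keeper (a point): Middle of the keeper's mouth, at x = 0, y = 145 mm of the drive stand: two dark jaws 30 mm long on the disc's far side, 44 mm wide in all, up to z = 92 mm; the bar's nose ends between them, 3 mm past their far end.
- standoff (a point): Top of one of four steel posts for the tank, 26 mm diameter, up to z = 123 mm; they stand at x = +-98 mm, y = 23 and 167 mm of the drive stand. This one is at +x, +y. A grey switch box, up to z = 110 mm, stands at x = 69 to 115 mm, y = -158 to -72 mm. Elsewhere, only the empty tank (285 mm tall, to the robot's left) is taller than 160 mm.
- disc_top (a point): Centre of the drive disc's top face, z = 94 mm, at x = 0, y = 95 mm of the drive stand. Turns with the disc: y axis along the slot, x axis through the two pins. Flat steel disc, 92 mm diameter, with a straight slot 22 mm wide, 16 mm deep right across it, mouths flared to 31 mm. The pins, 12 mm diameter, stand 31 mm either side of the centre, up to 28 mm above this face.
- drive_disc (a joint): Turn of the disc about its vertical axis (rad), positive anticlockwise from above. At 0 and at pi the slot lies along the bar's line. No stops; it stays where it is left, held by a friction of about 0.1 Nm (3 to 4 N at a pin). At the start between 0.6 and 2.54. At 0 its x axis is the stand's x axis.
- lock_bar: Loose steel flat bar, 16 mm wide, 12 mm high, 0.25 to 0.5 kg, lying in the rail. Origin on its centre line, at its underside, below the front face of its upturned end; y along the bar to the nose, 183 mm ahead and tapered to 8 mm over the last 12 mm. Home: origin at y = -5 mm of the drive stand; it starts 136 to 156 mm short of that, the nose short of the disc. Slides at 1 to 4 N.
- bar_tab (a point): Centre of the bar's upturned end: an upright plate 36 mm wide, 8 mm thick along the bar, 30 mm tall (z = 92 to 122 mm). It is pushed on its rear (-y) face; its front face meets the bridge when the bar is home.
- spanner: Loose steel spanner, 150 mm, lying on the deck along the stand's -x edge. Leave alone. Origin at its centre.
- grease_jar: Loose small white jar, 42 mm across and 42 mm tall, on the deck near x = 88, y = -34 mm of the stand. Leave alone. Origin under its centre.
- steel_bowl: Loose steel bowl, 124 mm across, 45 mm tall, on the table off the stand's +y end. Leave alone. Origin under its centre.
- scoop_cup: Loose steel cup with handle, 72 mm across, 75 mm tall, on the table off the stand's -y end. Leave alone. Origin under its centre.
- tank_nut: Loose dark knurled nut of the tank, 32 mm across, 24 mm tall, on the deck beside the disc, near x = 96, y = 95 mm of the stand. Leave alone. Origin under its centre.
There are look-alikes about, which are no part of the job. What is shaped like the lock_bar but pink or turquoise is not meant.

How it is judged:
By the outcome, as a careful person would: the job done as asked, in the order asked, and still so for the second after the job is handed in, with the robot touching nothing.
It also fails if it takes over 48 s, if anything falls off the work surface, if the arm or the gripper's body presses on something with over 40 N, if the wrist force passes 120 N, or if a joint passes its speed limit or range.

### The arm

A 6-joint arm with a two-finger parallel gripper is mounted at the origin on the work surface. World frame = base frame: x ahead of the robot, y to its left, z up, the work surface at z = 0. Lengths are in m, angles in rad, forces in N, time in s.
With the tool pointing down it reaches from about 0.325 to 0.775 m from the base axis. Payload 9.3 kg.
Tool frame: the origin (TCP) lies at the very end of the fingers, on their centre line; the grasp point (between the pads) lies 19 mm behind it; x points along the fingers, y is the direction in which the jaws open and shut, and the axes are right-handed (so a half turn about x gives the same grasp; the last joint's range is limited). The gripper opens to 85 mm and grips with 20 to 120 N. Pads are 22 mm wide; open, the fingers measure 114 mm over their backs; the gripper's body (76 mm by 85 mm) begins 54 mm behind the grasp point. The pads swing forward as they close: fully open they stand 13 mm farther back than shut.
Start: joints at [-1.31, 0.259, 0.021, 1.334, 0, 1.418], TCP at [0.221, -0.504, 0.231] pointing down, gripper open.
Joint ranges: [-3.04, 3.04], [-0.91, 1.82], [-1.04, 1.36], [-1.92, 1.95], [-1.52, 1.45], [-3.14, 3.14]. Speed limits (rad/s): [2.22, 2.22, 2.79, 3.14, 3.14, 3.14].

### API

Orientations are given as a unit quaternion [w, x, y, z].
In Python, from station import * gives the robot as it stands.
- The arm moves only by the shell command python3 -m crank 'ROWS' [FORCE]. ROWS is a JSON object of lists of equal length, an entry for each row: "delta_pos": the shift along the tool's x, y, z in units of 60 mm (1.0 is 60 mm), a list of three; "rotation": the turn, a rotation vector about the tool's x, y, z in units of 10 degrees (1.0 is 10 degrees), a list of three; "gripper": the closure, from 0 (fully open) to 1 (shut). A call has 1 to 20 rows; each row shifts and turns the pose as measured when the row begins, along the tool's axes as they then stand; what a row does not reach is not made up. A row lasts 1/8 s, in which the tool goes at most 62.5 mm and 10.7 degrees, less where a joint would pass 70% of its speed; a pose out of reach is approached as far as the arm can. A call is refused whole if a number of a shift passes 1 or a number of a turn 1, either way. A call with a gripper value outside its range is refused whole. The fingers move at their own pace and stop on an object; FORCE is the grip in N (left out, the last holds). Time passes only in rows, so rows that do not move let the fingers close. It gives the time, the measured TCP pose, the force and the opening at its end, in the units of the state.
- sense(): the state, without advancing time (a new reading comes with each control period).
- snapshot(name): name is "side" or "top" or "wrist"; returns the picture (420x560x3 uint8, red, green, blue); there is no depth.
- calibration(name): a dict with "K" (3x3 intrinsics, pixels), "R" (3x3) and "t" (3): a world point X has camera coordinates R X + t. Camera axes: x right, y down, z forward; pixel columns grow to the right and rows downward; lengths in m; the calibration is good to about 2 mm. A picture is of the moment at which its call begins: read the wrist's pose just before it. calibration takes no time and is no camera call; for the wrist camera it gives the pose at the moment of the call.
- sign_off(): hands the job in, once; it reports no verdict.
Trained networks look in the newest picture that a camera, given by its name, has taken for a name from the list of things; names that differ only in an ending like _2 or _b are one class to them, and where a whole thing is asked for, a point or a joint stands for the part that bears it (a point fixed in the world has none). Each returns a list of dicts, best first, with "confidence" (0 to 1); they miss things now and then, are a little off and sometimes report something else, mostly with a low value. They report only what shows in the picture. A call takes as long as a camera call. They do not tell look-alikes from the thing itself.
- boxes_of(camera, name): "box" ([left, top, right, bottom] in pixels, round what is visible of it).
- outline_of(camera, name): "pixels" (420x560 bool, what is visible of it) and "box" ([left, top, right, bottom] in pixels, round what is visible of it).
- landmark_of(camera, name): "pixel" ([column, row] in pixels: a listed point, or the origin of a listed thing).
The state is a dict: "time_s": time; "joint_positions": joint angles; "joint_vel": joint speeds; "effort": joint torques, N m; "position": TCP position; "tool_rot": TCP orientation; "force": force on the tool from outside, world axes, zero at the start; "ft_torque": the same for the moment, N m; "opening": finger opening in m.
Only numpy, scipy, OpenCV 4.12 (cv2) and the standard library are available. Lean on these libraries where they do the work, as an engineer would, in place of code of your own. Each camera call takes 0.05 s, during which the arm holds its last target. There are 200 camera calls.

## Working session

There is one attempt and no reset: what is moved stays moved. The work goes in short steps, Python scripts to look and compute and a shell command to move; the robot and the scene stay as the last step left them, time stands still between calls to the robot, and variables do not carry over. Pictures are saved under pics/ and viewed, about 8 in all and at most 12, crops included, and the job is handed in when it is done.

```bash
mkdir -p pics; cat > h.py <<'E'
from station import *
import numpy as np, cv2
def px(cam,X):
    c=calibration(cam);p=np.array(c["K"])@(np.array(c["R"])@np.array(X,float)+np.array(c["t"]));return p[:2]/p[2]
def ray(cam,uv,z):
    c=calibration(cam);R=np.array(c["R"]);t=np.array(c["t"])
    d=R.T@np.linalg.inv(np.array(c["K"]))@np.array([uv[0],uv[1],1.]);o=-R.T@t
    return o+d*(z-o[2])/d[2]
def save(cam,name,crop=None,s=1):
    im=snapshot(cam)
    if crop: im=im[crop[1]:crop[3],crop[0]:crop[2]]
    if s!=1: im=cv2.resize(im,None,fx=s,fy=s,interpolation=cv2.INTER_CUBIC)
    cv2.imwrite("pics/"+name,im[:,:,::-1])
E
python3 - <<'E'
from h import *
save("top","t0.png");save("side","s0.png")
Z=dict(mixer_drive=0,bridge_stop=.102,keeper=.08,standoff=.123,disc_top=.094,lock_bar=.08,bar_tab=.107)
for cam in("top","side"):
  for n,z in Z.items():
    for d in landmark_of(cam,n)[:4]: print(cam,n,np.round(d["pixel"],1),round(d["confidence"],2),np.round(ray(cam,d["pixel"],z),4)[:2])
s=sense();print(s)
E
```

```text
top mixer_drive [259.  191.9] 0.89 [0.5077 0.0096]
top mixer_drive [309.2 185.4] 0.56 [ 0.5224 -0.1356]
top bridge_stop [254.  183.6] 0.91 [0.5117 0.0157]
top keeper [198.3 196.1] 0.96 [0.4866 0.168 ]
top standoff [185.  157.8] 0.63 [0.5811 0.1928]
top disc_top [220.1 191.1] 0.66 [0.4958 0.1067]
top lock_bar [193.5 308.4] 0.8 [0.1906 0.1814]
top lock_bar [406.  171.1] 0.74 [ 0.5377 -0.3881]
top lock_bar [337.2 281.4] 0.74 [ 0.2519 -0.194 ]
top lock_bar [310.2 183.1] 0.66 [ 0.513 -0.133]
top bar_tab [190.7 308.6] 0.9 [0.1934 0.1821]
top bar_tab [407.4 167.7] 0.8 [ 0.5404 -0.3836]
top bar_tab [338.5 275.8] 0.75 [ 0.2673 -0.1944]
top bar_tab [311.1 180.3] 0.69 [ 0.5149 -0.1337]
side mixer_drive [251.5 254.1] 0.83 [0.5049 0.0153]
side bridge_stop [252.3 223.3] 0.8 [0.4986 0.0074]
side bridge_stop [292.3 199.7] 0.44 [ 0.4179 -0.0753]
side keeper [246.2 288.9] 0.75 [0.4866 0.1661]
side standoff [192.7 284.8] 0.66 [0.5843 0.1967]
side disc_top [249.  266.2] 0.66 [0.4878 0.1191]
side lock_bar [253.6 138.2] 0.8 [ 0.5489 -0.3165]
side lock_bar [254.5 188.2] 0.63 [ 0.516  -0.1255]
side lock_bar
[... 272 characters left out ...]
 0.0356]
{'time_s': 0.8, 'joint_positions': array([-1.30958217e+00,  2.58596109e-01,  2.15042746e-02,  1.33369884e+00,
        2.76386330e-06,  1.41820703e+00]), 'joint_vel': array([ 8.08677871e-05,  1.14401441e-04,  1.00554206e-03,  1.86173687e-04,
       -1.14304198e-03,  1.01737551e-03]), 'effort': array([ 1.73637673e-04, -5.55316079e+01,  3.44721723e+01,  1.04864430e-03,
        3.24796360e-05,  1.85928073e-06]), 'position': array([ 0.22115368, -0.50357725,  0.23128252]), 'tool_rot': array([ 0.14526196,  0.69202675,  0.14525808, -0.69202458]), 'force': array([ 0.64206716,  0.20704933, -0.42928789]), 'ft_torque': array([0.01599495, 0.03134821, 0.06550386]), 'opening': 0.08557182714209723}
```

View pics/t0.png

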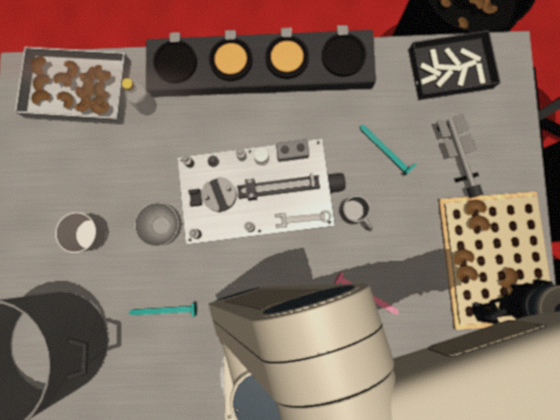

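View pics/s0.png

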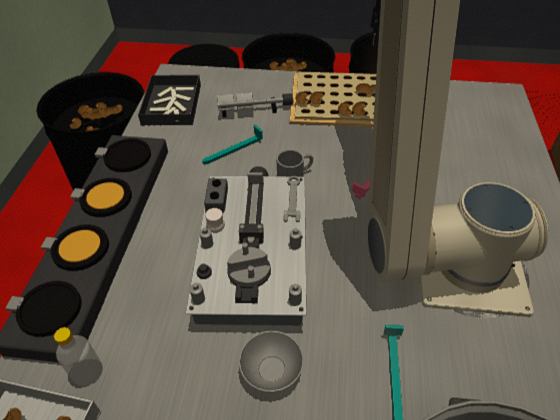

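The steel bar in the rail, tab at top (311,182) / side (255,180), is the one wanted. The look-alikes are turquoise at top (407,168) and (191,308), and pink at (338,280)–(395,310). Next I'll fit the stand pose and check a close crop.

```bash
cat >> h.py <<'E'
from scipy.spatial.transform import Rotation as Ro
from scipy.optimize import least_squares
def rot(s): q=s["tool_rot"];return Ro.from_quat([q[1],q[2],q[3],q[0]])
def go(target,R=None):
    """rows needed: total shift in tool axes, units, and rotation vector in 10deg units"""
    s=sense();r=rot(s);d=r.inv().apply(np.array(target)-s["position"])/0.06
    rv=None if R is None else np.degrees((r.inv()*R).as_rotvec())/10
    return np.round(d,2),None if rv is None else np.round(rv,2)
def down(yaw_jaw):  # tool x down, tool y at world angle yaw_jaw
    y=np.array([np.cos(yaw_jaw),np.sin(yaw_jaw),0]);x=np.array([0,0,-1.]);return Ro.from_matrix(np.c_[x,y,np.cross(x,y)])
E
python3 - <<'E'
from h import *
L=dict(mixer_drive=(0,0,0),bridge_stop=(0,-.005,.102),keeper=(0,.145,.08),standoff=(.098,.167,.123),disc_top=(0,.095,.094))
save("top","t1.png",(170,130,350,250),4)
snapshot("side");obs=[]
for cam in("top","side"):
  for n,l in L.items():
    d=landmark_of(cam,n)
    if d: obs.append((cam,n,l,d[0]["pixel"]))
def W(p,l): c,s=np.cos(p[2]),np.sin(p[2]);return (p[0]+c*l[0]-s*l[1],p[1]+s*l[0]+c*l[1],l[2])
f=lambda p:np.concatenate([px(c,W(p,l))-uv for c,n,l,uv in obs])
r=least_squares(f,[.508,.01,.15],loss="soft_l1");print(r.x,np.degrees(r.x[2]))
for o,e in zip(obs,f(r.x).reshape(-1,2)):print(o[0],o[1],e.round(1))
s=sense();print(rot(s).as_matrix().round(3))
p=r.x;print("disc",W(p,(0,.095,.094)));print(go((.40,.02,.32),down(p[2])),go((.40,.02,.32),down(p[2]+np.pi)))
E
```

```text
[0.50037225 0.01798773 0.10547287] 6.043150360353875
top mixer_drive [-1.5  0.4]
top bridge_stop [1.4 0.8]
top keeper [-2.4 -0. ]
top disc_top [-0.4 -0.2]
side bridge_stop [-0.  -0.9]
side keeper [-3.2 -0.5]
side standoff [3.1 1.1]
side disc_top [-0.6 -2.4]
[[-0.     0.402 -0.916]
 [-0.    -0.916 -0.402]
 [-1.    -0.     0.   ]]
disc (np.float64(0.49037089619428675), np.float64(0.11245980860991066), 0.094)
(array([-1.48, -6.79, -6.24]), array([-7.23,  0.  ,  0.  ])) (array([-1.48, -6.79, -6.24]), array([10.77,  0.  , -0.  ]))
```

View pics/t1.png

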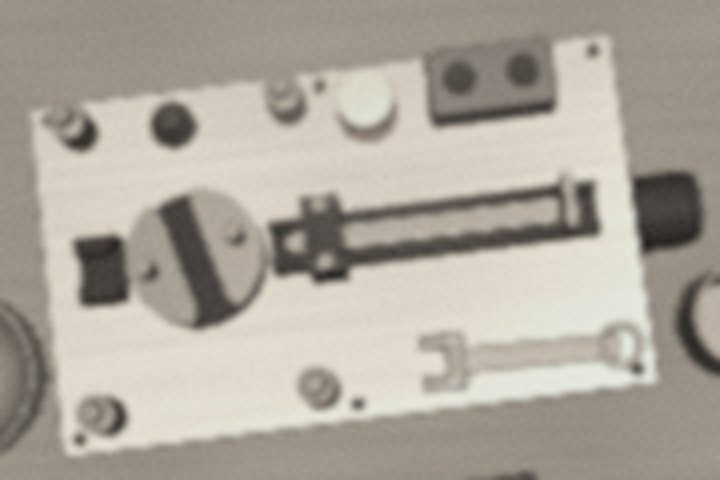

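The crop shows the steel bar's tab at crop (568,202) in the dark rail, so that choice is confirmed. The pins are at (235,232) and (148,270), with the slot running from (175,205) to (212,310). That puts the disc at about 103°, needing +77° anticlockwise. Next I go above with the gripper shut for a wrist view.

```bash
python3 -m crank '{"delta_pos":[[-0.6,0,0],[-0.3,-0.65,-0.6],[-0.1,-0.65,-0.6],[-0.1,-0.65,-0.6],[-0.1,-0.65,-0.6],[-0.1,-0.65,-0.6],[0,-0.65,-0.6],[0,-0.65,-0.6],[0,-0.65,-0.6],[0,-0.65,-0.6],[0,-0.65,-0.6],[0,0,0]],"rotation":[[0,0,0],[0,0,0],[0,0,0],[0,0,0],[0,0,0],[0,0,0],[0,0,0],[0,0,0],[0,0,0],[0,0,0],[0,0,0],[0,0,0]],"gripper":[1,1,1,1,1,1,1,1,1,1,1,1]}' 20
python3 - <<'E'
from h import *
save("wrist","w0.png")
c=calibration("wrist");print((-np.array(c["R"]).T@np.array(c["t"])).round(3),sense()["joint_positions"].round(2))
for n in("disc_top","bridge_stop","keeper","standoff","bar_tab","mixer_drive"):
  for d in landmark_of("wrist",n)[:2]:print(n,np.round(d["pixel"]),round(d["confidence"],2))
E
```

```text
time_s: 2.9
position: [0.3984, 0.013, 0.3126]
tool_rot: [0.145, 0.694, 0.144, -0.69]
force: [0.7, -0.2, 0.4]
opening: -0.0
[0.462 0.04  0.456] [-0.18 -0.02 -0.1   1.48  0.    2.55]
disc_top [224.  56.] 0.55
bridge_stop [317.  89.] 0.6
keeper [177.  43.] 0.91
bar_tab [457. 139.] 0.87
bar_tab [ 93. 260.] 0.7
mixer_drive [307.  94.] 0.77
```

View pics/w0.png

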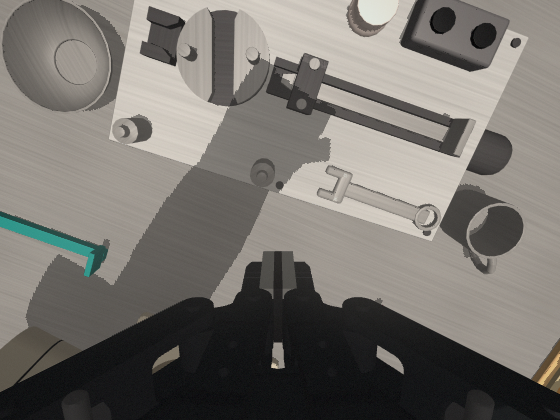

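The wrist view shows the disc's pins at about (190,50) and (253,54), and the tab at about (460,138). Deck corners are at (109,139), (433,240) and (527,38). I'll fit the stand and disc from these.

```bash
cat >> h.py <<'E'
def W(p,l): c,s=np.cos(p[2]),np.sin(p[2]);return np.array((p[0]+c*l[0]-s*l[1],p[1]+s*l[0]+c*l[1],l[2]))
E
python3 - <<'E'
from h import *
O=[((-.12,.2,.07),(109,139)),((-.12,-.2,.07),(433,240)),((.12,-.2,.07),(527,38)),((-.098,.167,.123),(123,125)),((-.098,.023,.123),(262,167)),((0,-.005,.102),(317,89))]
f=lambda p:np.concatenate([px("wrist",W(p,l))-uv for l,uv in O])
r=least_squares(f,[.5,.018,.105],loss="soft_l1",f_scale=2);p=r.x;print(p,np.degrees(p[2]),f(p).reshape(-1,2).round(1).tolist())
# disc angle from pin tops
def g(q): 
    t=q[0];return np.concatenate([px("wrist",W(p,(s*.031*np.cos(t),.095+s*.031*np.sin(t),.122)))-uv for s,uv in((1,(190,50)),(-1,(253,54)))])
r2=least_squares(g,[1.8]);t=r2.x[0];print("disc",np.degrees(t),g([t]).round(1))
for q in(-.141,-.151,-.161):print("tab front top centre",q,px("wrist",W(p,(0,q,.122))).round(1))
c=W(p,(0,.095,.094));print("centre",c)
np.save("p.npy",p)
# finger start: on -tangent side of pin (-x pin), 28 mm back
pin=W(p,(-.031*np.cos(t),.095-.031*np.sin(t),.102));a=p[2]+t+np.pi+np.pi/2
dirn=np.array([np.cos(a),np.sin(a),0]);print("pin",pin,"push dir",np.degrees(a)%360)
phi=a-np.pi/2
st=pin-dirn*.027
print("start",st,np.degrees(phi)%360-360); print(go((st[0],st[1],.16),down(phi)),"tip z",.105)
im=cv2.imread("pics/w0.png")
E
```

```text
[0.50311233 0.01193321 0.08415289] 4.821605235229986 [[-1.1, -2.3], [-1.4, 0.9], [3.4, -1.5], [-3.3, 3.9], [0.3, 8.2], [2.7, -1.4]]
disc 105.30458779293251 [-4.8 -2.6  0.4 -2.8]
tab front top centre -0.141 [453.5 132.5]
tab front top centre -0.151 [462.7 135.8]
tab front top centre -0.161 [471.9 139.1]
centre [0.49512724 0.10659703 0.094     ]
pin [0.505794   0.07748998 0.102     ] push dir 20.126193028162504
start [0.4804427  0.06819958 0.102     ] -69.8738069718375
(array([ 2.55, -0.38, -1.64]), array([ 0.3 , -0.03, -0.01])) tip z 0.105
```

```bash
python3 -m crank '{"delta_pos":[[0.3,-0.1,-0.55],[0.5,-0.1,-0.55],[0.6,-0.1,-0.5],[0.6,-0.1,0],[0.5,0,0],[0,0,0]],"rotation":[[0.3,0,0],[0,0,0],[0,0,0],[0,0,0],[0,0,0],[0,0,0]],"gripper":[1,1,1,1,1,1]}'
python3 - <<'E'
from h import *
save("wrist","w1.png")
p=np.load("p.npy");print(px("wrist",W(p,(0,.095,.094))),px("wrist",W(p,(-.098,.023,.123))),sense()["position"])
E
```

```text
time_s: 4.0
position: [0.4837, 0.06, 0.1599]
tool_rot: [0.119, 0.7, 0.117, -0.694]
force: [-0.1, 0.0, -0.2]
opening: 0.0001
[213.11981671 188.2181075 ] [284.38966493 368.47932529] [0.48448496 0.05995382 0.16125211]
```

View pics/w1.png

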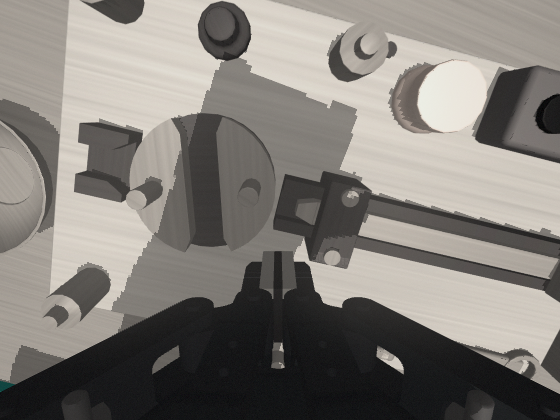

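The disc rim spans columns 129–275 and rows 112–247, so its centre is about (202,180). Post tops are at (374,41) and (56,315), and the bridge corners at (322,172), (369,188) and (347,268). I'll refit with these closer points.

```bash
python3 - <<'E'
from h import *
O=[((0,.095,.094),(202,180)),((.098,.023,.123),(374,41)),((-.098,.167,.123),(54,316)),((.026,-.005,.11),(369,188)),((-.026,-.005,.11),(347,268)),((.026,.02,.11),(322,172))]
f=lambda p:np.concatenate([px("wrist",W(p,l))-uv for l,uv in O])
r=least_squares(f,[.5,.018,.105],loss="soft_l1",f_scale=3);p=r.x;print(p,np.degrees(p[2]),f(p).reshape(-1,2).round(1).tolist())
print("nadir",px("wrist",W(p,(0,.095,-50))))
# disc: slot direction from slot edges at disc top
a=ray("wrist",(206,113),.094);b=ray("wrist",(206,246),.094);print("slot mid mouths",a,b,np.degrees(np.arctan2(*(a-b)[1::-1])-p[2])-90, np.linalg.norm(a-b))
c=W(p,(0,.095,.094))
for t in np.radians((98,101,104,107)):print(np.degrees(t).round(),[px("wrist",W(p,(s*.031*np.cos(t),.095+s*.031*np.sin(t),z))).round() .tolist()for s in(1,-1) for z in(.094,.122)])
np.save("p.npy",p);print("c",c, landmark_of("wrist","disc_top")[:1])
E
```

```text
[0.50439432 0.01904319 0.08465786] 4.8505378206518035 [[0.9, 2.8], [-2.0, -1.0], [-7.2, 0.0], [2.9, -1.0], [-1.4, -2.7], [9.5, 4.7]]
nadir [274.77589973 117.35954653]
slot mid mouths [0.53816111 0.12362672 0.094     ] [0.45560089 0.10001481 0.094     ] -78.89021148662006 0.08587031980731943
98.0 [[154.0, 178.0], [136.0, 186.0], [251.0, 188.0], [248.0, 198.0]]
101.0 [[154.0, 180.0], [136.0, 189.0], [252.0, 186.0], [248.0, 195.0]]
104.0 [[154.0, 183.0], [137.0, 192.0], [252.0, 183.0], [248.0, 193.0]]
107.0 [[154.0, 185.0], [137.0, 195.0], [252.0, 181.0], [248.0, 190.0]]
c [0.49636143 0.11370297 0.094     ] [{'pixel': [200.8, 188.4], 'confidence': 0.6}]
```

```bash
python3 - <<'E'
from h import *
p=np.load("p.npy");c=W(p,(0,.095,.094))
t=np.radians(103.5);b=p[2]+t+np.pi
pin=c+.031*np.array([np.cos(b),np.sin(b),0]);d=np.array([-np.sin(b),np.cos(b),0])
phi=b # jaw axis radial
st=pin-d*.026;st[2]=.108
print(pin,st,np.degrees(d@d),np.degrees(phi)%360-360,go(st,down(phi)))
# final TCP pose for theta=180, contact dist .017
for th in(176,180):
  e=p[2]+np.radians(th)+np.pi;print(th,c+.031*np.array([np.cos(e),np.sin(e),0])-.017*np.array([-np.sin(e),np.cos(e),0]))
E
```

```text
[0.50612115 0.08427937 0.094     ] [0.4814433 0.0760938 0.108    ] 57.29577951308232 -71.64946217934818 (array([ 0.9 , -0.28, -0.02]), array([ 0.09, -0.07, -0.03]))
176 [0.52761037 0.09716501 0.094     ]
180 [0.52868787 0.09938511 0.094     ]
```

```bash
python3 -m crank '{"delta_pos":[[0,-0.28,-0.02],[0.4,0,0],[0.4,0,0],[0.1,0,0],[0,0,0]],"rotation":[[0.09,-0.07,-0.03],[0,0,0],[0,0,0],[0,0,0],[0,0,0]],"gripper":[1,1,1,1,1]}'
python3 - <<'E'
from h import *
save("wrist","w2.png");print(rot(sense()).as_matrix().round(3).tolist())
p=np.load("p.npy");c=W(p,(0,.095,.094));b=p[2]+np.radians(103.5)+np.pi
pin=c+.031*np.array([np.cos(b),np.sin(b),0]);pin[2]=.108
print(px("wrist",pin),go(pin))
E
```

```text
time_s: 4.72
position: [0.4857, 0.0746, 0.1159]
tool_rot: [0.112, 0.703, 0.11, -0.694]
force: [-0.3, -0.1, 0.4]
opening: -0.0003
[[0.014, 0.31, -0.951], [-0.001, -0.951, -0.31], [-1.0, 0.005, -0.013]]
[270.87673508 220.1118432 ] (array([ 0.14, -0.05, -0.37]), None)
```

View pics/w2.png

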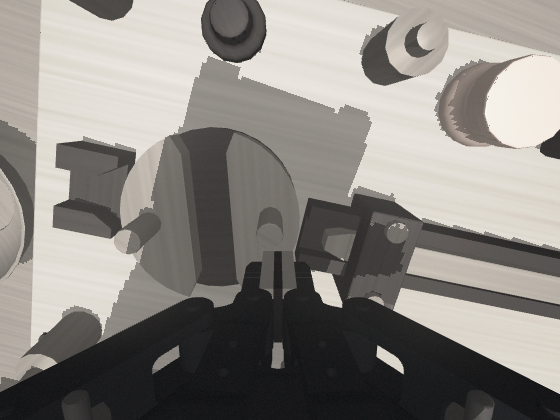

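The pin's top is at (270,238), right in front of the shut fingertips at (278,255), and its mid-height matches the prediction. I go down 8 mm and start the arc.

```bash
python3 -m crank '{"delta_pos":[[0.14,-0.05,0],[0,0,-0.08],[0,0.04,-0.09],[0,0.04,-0.09],[0,0.04,-0.09],[0,0.04,-0.09],[0,0.04,-0.09],[0,0.04,-0.09],[0,0,0]],"rotation":[[0,0,0],[0,0,0],[-0.96,0,0],[-0.96,0,0],[-0.96,0,0],[-0.96,0,0],[-0.96,0,0],[-0.96,0,0],[0,0,0]],"gripper":[1,1,1,1,1,1,1,1,1]}'
python3 - <<'E'
from h import *
save("wrist","w3.png")
p=np.load("p.npy");c=W(p,(0,.095,.094));s=sense();R=rot(s).as_matrix();print(s["position"],np.degrees(np.arctan2(R[1,1],R[0,1])))
print("tcp rel centre in tool axes (want .031,.017)",(R.T@(s["position"]-c)).round(4))
E
```

```text
time_s: 5.9
position: [0.5184, 0.0885, 0.1083]
tool_rot: [-0.445, -0.551, -0.439, 0.553]
force: [1.0, -0.4, 0.2]
opening: -0.0001
[0.51824328 0.08844239 0.10832383] -12.748185659477889
tcp rel centre in tool axes (want .031,.017) [-0.0141  0.027   0.0199]
```

View pics/w3.png

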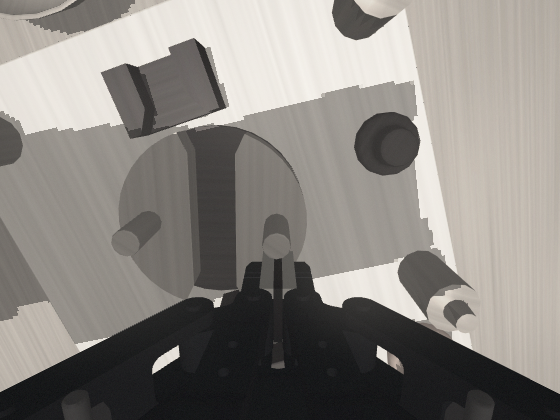

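The finger is on the pin, with its top at (277,243). The slot runs from (217,130) to (215,290), and the keeper is still tilted left, so there is rotation left to do.

```bash
python3 - <<'E'
from h import *
p=np.load("p.npy")
r=lambda u,v,z=.094:ray("wrist",(u,v),z)
ang=lambda a,b:np.degrees(np.arctan2((a-b)[1],(a-b)[0]))
print("slot edges",ang(r(192,146),r(194,284)),ang(r(238,146),r(237,284)))
print("stand y",np.degrees(p[2])+90)
# keeper jaw top edges (z .092): left jaw inner/outer, right jaw
print("keeper side edges",ang(r(102,72,.092),r(131,138,.092)),ang(r(194,40,.092),r(226,106,.092)), "deck edge (x dir)",ang(r(338,0,.07),r(0,66,.07)),"deck +x edge",ang(r(408,30,.07),r(432,190,.07)))
print("pin top",r(277,243,.122),"disc c",r((119+307)/2,(124+302)/2))
E
```

```text
slot edges 73.95570411649187 74.90430468536283
stand y 94.85053782065181
keeper side edges 95.17576155016327 102.0999159789796 deck edge (x dir) -2.8552095987207675 deck +x edge 92.69909267974006
pin top [0.52305857 0.10661103 0.122     ] disc c [0.49368608 0.11781392 0.094     ]
```

```bash
python3 -m crank '{"delta_pos":[[0,0.06,-0.09],[0,0.04,-0.09],[0,0,0]],"rotation":[[-0.96,0,0],[-0.9,0,0],[0,0,0]],"gripper":[1,1,1]}'
python3 - <<'E'
from h import *
save("wrist","w4.png")
E
```

```text
time_s: 6.32
position: [0.5253, 0.097, 0.1084]
tool_rot: [0.527, 0.473, 0.521, -0.477]
force: [-0.0, 0.1, -0.6]
opening: 0.0
```

View pics/w4.png

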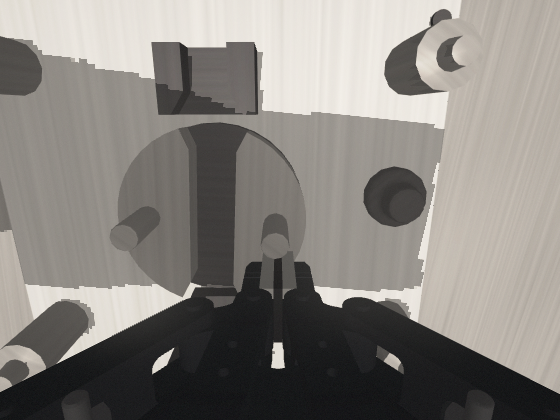

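```bash
python3 - <<'E'
from h import *
p=np.load("p.npy")
im=cv2.imread("pics/w4.png")
g=cv2.cvtColor(im,cv2.COLOR_BGR2GRAY)
def edges(rows,lo,hi):
    out=[]
    for v in rows:
        d=np.gradient(cv2.GaussianBlur(g,(3,5),0)[v,lo:hi].astype(float));out.append((lo+int(np.argmin(d)),lo+int(np.argmax(d)),v))
    return out
r=lambda u,v,z=.094:ray("wrist",(u,v),z)
def fit(P):
    P=np.array(P);y=P[:,1]-P[:,1].mean();return np.degrees(np.arctan2(1,np.polyfit(P[:,1],P[:,0],1)[0])),P.mean(0)[:2].round(4)
E=edges(range(160,272,8),180,250);print(E[::3])
print("left",fit([r(a,v) for a,b,v in E]),"right",fit([r(b,v) for a,b,v in E]))
K=edges(range(80,112,6),140,200);print(K)
print("keeper corners",[r(u,v,.092).round(4)[:2] for u,v in((158,114),(257,113),(152,43),(257,43))])
for n in("keeper","disc_top"):print(n,landmark_of("wrist",n)[:1], px("wrist",W(p,(0,.145,.092) if n=="keeper" else (0,.095,.094))))
s=sense();R=rot(s).as_matrix();print(np.degrees(np.arctan2(R[1,1],R[0,1])))
E
```

```text
[(188, 236, 160), (189, 235, 184), (189, 234, 208), (190, 234, 232), (190, 233, 256)]
left (np.float64(103.44195307640692), array([0.4833, 0.1158])) right (np.float64(92.09800917777414), array([0.5031, 0.1177]))
[(182, 191, 80), (155, 191, 86), (156, 194, 92), (156, 187, 98), (157, 184, 104), (157, 180, 110)]
keeper corners [array([0.4656, 0.1608]), array([0.5103, 0.1655]), array([0.4632, 0.1901]), array([0.5081, 0.1944])]
keeper [{'pixel': [208.2, 113.6], 'confidence': 0.57}] [216.96651933 113.62111096]
disc_top [{'pixel': [211.8, 219.5], 'confidence': 0.91}] [220.50049675 219.39549864]
5.561889800160518
```

The slot now looks in line with the keeper, which is centred at about (208,114) with the slot at (213,160–270) and edges vertical. I'll draw back, lift and go behind the tab, then check the slot against the bar line from there.

```bash
python3 -m crank '{"delta_pos":[[0,0,0.25],[-0.6,0,0.1],[-0.6,-0.1,0.45],[0,-0.1,0.6],[0,-0.1,0.6],[0,-0.1,0.6],[0,-0.1,0.6],[0,0,0.6],[0,0,0.6],[0,0,0]],"rotation":[[0,0,0],[0,0,0],[0,0,0],[0,0,0],[0,0,0],[0,0,0],[0,0,0],[0,0,0],[0,0,0],[0,0,0]],"gripper":[1,1,1,1,1,1,1,1,1,1]}'
python3 - <<'E'
from h import *
save("wrist","w5.png");R=rot(sense()).as_matrix();print(R.round(3).tolist())
for n in("bar_tab","bridge_stop","keeper","disc_top"):print(n,[(np.round(d["pixel"]),round(d["confidence"],2)) for d in landmark_of("wrist",n)[:2]])
E
```

```text
time_s: 7.72
position: [0.516, -0.1842, 0.1864]
tool_rot: [0.523, 0.479, 0.514, -0.483]
force: [-0.5, 1.0, -0.2]
opening: -0.0
[[0.004, 0.997, 0.077], [-0.012, 0.077, -0.997], [-1.0, 0.004, 0.012]]
bar_tab [(array([282., 148.]), 0.58)]
bridge_stop []
keeper []
disc_top [(array([158.,  93.]), 0.22)]
```

View pics/w5.png

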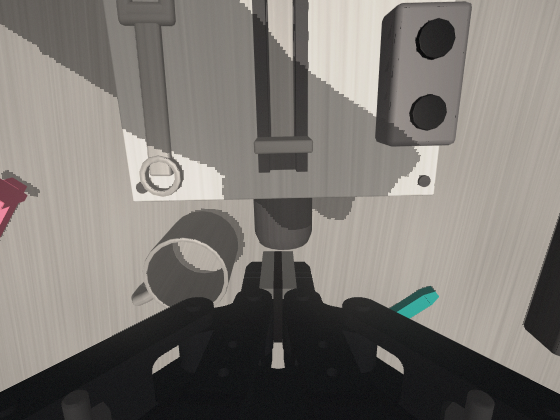

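The tab top is at columns 254–312, rows 138–150. The hand is behind it over the motor at (283,225), and the cup and switch box are clear. I'll work out the approach and check the slot angle numerically from the top camera.

```bash
python3 - <<'E'
from h import *
r=lambda u,v,z:ray("wrist",(u,v),z)
ang=lambda a,b:np.degrees(np.arctan2((a-b)[1],(a-b)[0]))
print("deck rear edge",ang(r(432,194,.07),r(133,200,.07)),"mid",(r(432,194,.07)+r(133,200,.07))/2)
print("tab rear edge",ang(r(312,151,.122),r(254,152,.122)),np.linalg.norm(r(312,151,.122)-r(254,152,.122)))
m=(r(312,151,.122)+r(254,152,.122))/2;print("tab rear",m,"rail axis",ang(r(302,12,.09),r(308,170,.09)),ang(r(259,12,.09),r(259,170,.09)))
print("tool yaw 4.4; to tab rear in tool units",go(m))
im=snapshot("top");g=cv2.cvtColor(im,cv2.COLOR_RGB2GRAY)
q=px("top",(.494,.1145,.094));print(q)
yy,xx=np.mgrid[:420,:560];D=np.hypot(xx-q[0],yy-q[1])<15
th=np.percentile(g[D],28);M=D&(g<th);P=np.array([ray("top",(x,y),.09)[:2] for y,x in zip(*np.nonzero(M))])
w,v=np.linalg.eigh(np.cov(P.T));print("slot",np.degrees(np.arctan2(v[1,1],v[0,1])),w**.5,P.mean(0))
cv2.imwrite("pics/t2.png",cv2.resize(im[130:250,170:350],None,fx=4,fy=4,interpolation=cv2.INTER_CUBIC)[:,:,::-1])
E
```

```text
deck rear edge 5.752705309499767 mid [ 0.52119117 -0.17590274  0.07      ]
tab rear edge 5.577164974194803 0.035494055296500945
tab rear [ 0.51707131 -0.13384534  0.122     ] rail axis 98.27144601584115 93.71705740984575
tool yaw 4.4; to tab rear in tool units (array([ 1.07,  0.07, -0.79]), None)
[217.15806591 191.87273033]
slot 92.44588544362128 [0.00611869 0.0220809 ] [0.49089669 0.11367097]
```

View pics/t2.png

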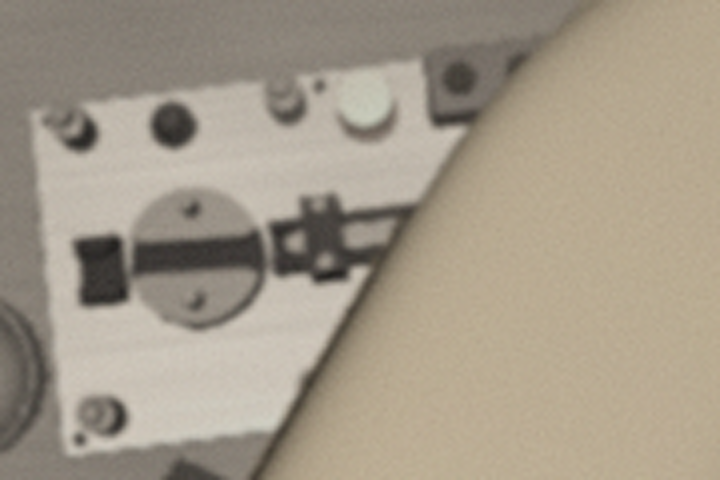

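The top view shows the slot running (135,260)–(262,247), within about 2° of the bar line and inside the tolerance. Now descend behind the tab and start pushing slowly while watching the force.

```bash
python3 -m crank '{"delta_pos":[[0.5,0.07,0],[0.5,0,0],[0.36,0,0],[0,0,-0.3],[0,0,-0.2],[0,0,-0.15],[0,0,-0.15],[0,0,-0.15],[0,0,-0.15],[0,0,-0.15],[0,0,-0.15],[0,0,0]],"rotation":[[-0.13,0,0],[0,0,0],[0,0,0],[0,0,0],[0,0,0],[0,0,0],[0,0,0],[0,0,0],[0,0,0],[0,0,0],[0,0,0],[0,0,0]],"gripper":[1,1,1,1,1,1,1,1,1,1,1,1]}'
python3 - <<'E'
from h import *
p=np.array([.5013,.0231,np.radians(5.7)]);np.save("p.npy",p)
s=sense();R=rot(s).as_matrix();print(R.round(3).tolist(),s["force"])
d=s["position"]-W(p,(0,0,0));c,sn=np.cos(p[2]),np.sin(p[2]);print("stand xy",c*d[0]+sn*d[1],-sn*d[0]+c*d[1])
E
```

```text
time_s: 9.52
position: [0.5133, -0.0884, 0.1063]
tool_rot: [0.534, 0.47, 0.52, -0.473]
force: [-0.3, 0.2, -0.0]
opening: -0.0
[[0.012, 0.994, 0.111], [-0.015, 0.111, -0.994], [-1.0, 0.01, 0.017]] [-0.25227149  0.158374   -0.02925806]
stand xy 0.0008355874737510753 -0.11209519897374823
```

```bash
python3 -m crank '{"delta_pos":[[0,0,-0.15],[0,0,-0.15],[0,0,-0.15],[0,0,-0.15],[0,0,-0.15],[0,0,-0.15],[0,0,-0.15],[0,0,-0.15]],"rotation":[[0.05,0,0],[0,0,0],[0,0,0],[0,0,0],[0,0,0],[0,0,0],[0,0,0],[0,0,0]],"gripper":[1,1,1,1,1,1,1,1]}'
python3 - <<'E'
from h import *
save("wrist","w6.png")
p=np.load("p.npy")
s=sense();print(s["force"])
d=s["position"]-W(p,(0,0,0));c,sn=np.cos(p[2]),np.sin(p[2]);print("stand xy",c*d[0]+sn*d[1],-sn*d[0]+c*d[1])
E
```

```text
time_s: 10.52
position: [0.5062, -0.0133, 0.1056]
tool_rot: [0.532, 0.473, 0.517, -0.476]
force: [-0.3, -3.2, 2.9]
opening: 0.0001
[ 0.38581252  1.31087277 -0.35677557]
stand xy 0.0009789960930171658 -0.035637223301371125
```

View pics/w6.png

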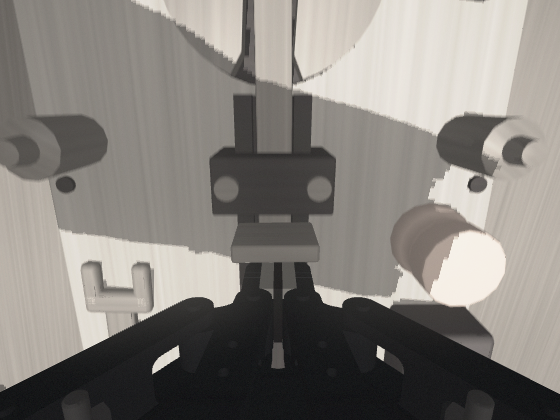

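The bar passes under the bridge into the slot at (270,60). The tab, with its top edge at row 223, is still about 10 mm short of the bridge face at row 213. I'll press home gently.

```bash
python3 -m crank '{"delta_pos":[[0,0,-0.12],[0,0,-0.08]],"rotation":[[0,0,0],[0,0,0]],"gripper":[1,1]}'; python3 -m crank '{"delta_pos":[[0,0,-0.08]],"rotation":[[0,0,0]],"gripper":[1]}';python3 -m crank '{"delta_pos":[[0,0,-0.08]],"rotation":[[0,0,0]],"gripper":[1]}'
```

```text
time_s: 10.82
position: [0.5051, -0.005, 0.1055]
tool_rot: [0.534, 0.47, 0.513, -0.48]
force: [-0.1, -47.1, -1.1]
opening: 0.0
time_s: 10.95
position: [0.5051, -0.0053, 0.1057]
tool_rot: [0.536, 0.468, 0.509, -0.484]
force: [-0.7, -33.1, 0.1]
opening: 0.0001
time_s: 11.08
position: [0.505, -0.0054, 0.1057]
tool_rot: [0.538, 0.466, 0.506, -0.488]
force: [-0.5, -31.3, 0.6]
opening: -0.0
```

A hard stop at 31–47 N with no more travel. Draw back, lift, and look.

```bash
python3 -m crank '{"delta_pos":[[0,0,0.3],[-0.1,0,0.5],[-0.6,0,0.4],[-0.6,0,0],[-0.2,0,0],[0,0,0]],"rotation":[[0,0,0],[0,0,0],[0,0,0],[0,0,0],[0,0,0],[0,0,0]],"gripper":[1,1,1,1,1,1]}'
python3 - <<'E'
from h import *
im=snapshot("wrist")
cv2.imwrite("pics/w7.png",im[:,:,::-1])
for n in("bar_tab","bridge_stop","keeper","disc_top"):print(n,[(np.round(d["pixel"]),round(d["confidence"],2)) for d in landmark_of("wrist",n)[:1]])
E
```

```text
time_s: 11.82
position: [0.5085, -0.0715, 0.1987]
tool_rot: [0.535, 0.466, 0.509, -0.488]
force: [0.1, -0.3, -0.2]
opening: -0.0003
bar_tab [(array([279.,  91.]), 0.74)]
bridge_stop [(array([277.,  80.]), 0.89)]
keeper [(array([278.,  83.]), 0.74)]
disc_top []
```

View pics/w7.png

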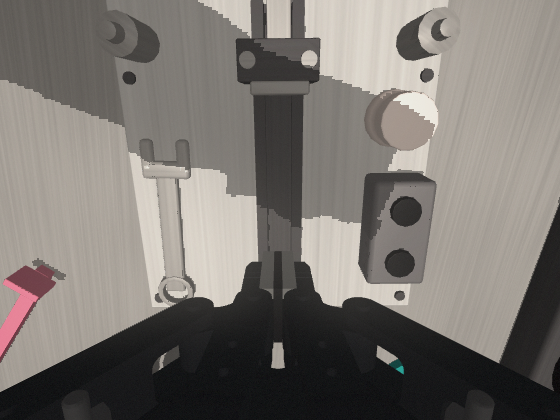

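The tab at (280,88) sits flush under the bridge edge at row 82, with no visible gap. The spanner, jar and switch box look unmoved. I'll check the gap numerically using the bridge's known length.

```bash
python3 - <<'E'
from h import *
g=cv2.imread("pics/w7.png",0)
print(g[30:100:1,280].tolist())
a=np.array([-np.sin(np.radians(5.7)),np.cos(np.radians(5.7))])
y=lambda v,z:ray("wrist",(279,v),z)[:2]@a
for vb in(38,39):
  print("bridge front edge - tab top front edge (25 if home)",[(v,((y(vb,.11)-y(v,.122))*1e3).round(1)) for v in range(78,86)])
print("tab top rear: 33 if home",[(v,((y(38,.11)-y(v,.122))*1e3).round(1)) for v in range(86,98)])
E
```

```text
[196, 198, 197, 196, 198, 199, 199, 199, 94, 86, 90, 90, 91, 92, 92, 93, 92, 92, 90, 91, 92, 92, 92, 94, 95, 93, 53, 51, 52, 51, 55, 53, 55, 56, 55, 54, 53, 53, 51, 54, 53, 53, 53, 52, 54, 54, 52, 53, 53, 54, 53, 94, 107, 109, 110, 110, 111, 110, 108, 109, 108, 107, 107, 93, 73, 59, 54, 53, 52, 52]
bridge front edge - tab top front edge (25 if home) [(78, np.float64(23.3)), (79, np.float64(23.8)), (80, np.float64(24.4)), (81, np.float64(25.0)), (82, np.float64(25.5)), (83, np.float64(26.1)), (84, np.float64(26.6)), (85, np.float64(27.2))]
bridge front edge - tab top front edge (25 if home) [(78, np.float64(22.7)), (79, np.float64(23.3)), (80, np.float64(23.9)), (81, np.float64(24.4)), (82, np.float64(25.0)), (83, np.float64(25.5)), (84, np.float64(26.1)), (85, np.float64(26.7))]
tab top rear: 33 if home [(86, np.float64(27.8)), (87, np.float64(28.3)), (88, np.float64(28.9)), (89, np.float64(29.5)), (90, np.float64(30.0)), (91, np.float64(30.6)), (92, np.float64(31.2)), (93, np.float64(31.8)), (94, np.float64(32.3)), (95, np.float64(32.9)), (96, np.float64(33.5)), (97, np.float64(34.1))]
```

Tab front edge is at row 81, which puts it 25.0 mm from the bridge's far edge: home to within half a millimetre. The hand is clear, so I'm handing in.

```bash
python3 -c "
from station import *
print(sign_off(), sense()['time_s'])"
```

```text
the job is handed in; nothing more can be done
the job is handed in; nothing more can be done
```

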